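Seat the tapered plug of a drip tap

ROBOT

A 6-joint arm with a two-finger parallel gripper is mounted at the origin on a cart in front of the work surface, level with it; the furniture and walls round the work are solid. World frame = base frame: x ahead of the robot, y to its left, z up, the work surface at z = 0. Lengths are in mm, angles in rad, forces in N, time in s.
With the tool pointing down it reaches from about 350 to 725 mm from the base axis. Payload 6 kg.
Tool frame: the origin (TCP) lies between the finger pads, 19 mm behind the fingertips; this is the grasp point; z points along the fingers, y is the line along which they close (so a half turn about z gives the same grasp; the last joint's range is limited). The gripper opens to 85 mm and grips with 20 to 120 N. Pads are 22 mm wide; open, the fingers measure 114 mm over their backs; the gripper's body (76 mm by 85 mm) begins 54 mm behind the grasp point. The pads swing forward as they close: fully open they stand 13 mm farther back than shut.
Start: joints at [-0.918, 0.04, 0.085, 0, -1.615, -0.334], TCP at [188.066, -569.743, 249.961] pointing down, gripper open.
Joint ranges: [-2.56, 2.56], [-1.29, 2.01], [-1.08, 1.49], [-3.29, 1.98], [-2.81, -0.18], [-2.99, 2.99]. Speed limits (rad/s): [2.57, 2.57, 3.01, 3.14, 3.14, 3.14].

INTERFACE

Orientations are given as a rotation vector (axis times angle).
In Python, from plant import robot gives the robot as it stands.
- The arm moves only by the tool step_arm, never from a script. Its argument "motion" is text: rows parted by semicolons, each of 7 numbers parted by spaces: the shift along the tool's x, y, z in m, then the turn, a rotation vector about the tool's x, y, z in degrees, then the opening, from -1 (shut) to 1 (fully open). In form: tx ty tz ax ay az gripper; .... A call has 1 to 8 rows; each row shifts and turns the commanded pose from where the row before left it, along the tool's axes as they then stand; what a row does not reach is not made up. A row lasts 1/8 s, in which the tool goes at most 62.5 mm and 10.7 degrees, less where a joint would pass 70% of its speed; a pose out of reach is approached as far as the arm can. A call is refused whole if a number of a shift passes 0.0625 or a number of a turn 10.7, either way. A call with a gripper value outside its range is refused whole. The fingers move at their own pace and stop on an object; the grip force is fixed at half the most. Time passes only in rows, so rows that do not move let the fingers close. It gives the time, the measured TCP pose, the force, the opening and the grip force at its end, in the units of the state.
- robot.get_state(): the state, without advancing time (a new reading comes with each control period).
- robot.read_camera(name): name is "side" or "top"; returns a dict with "img" (480x640x3 uint8, red, green, blue), "K" (3x3 intrinsics, pixels), "dist" ([k1, k2, p1, p2, k3] as OpenCV has them; the pictures are not rectified), "world_to_cam" (4x4, takes a point from world to camera coordinates). Camera axes: x right, y up, looking along -z (the intrinsics and any distortion apply to the point x, -y, -z); pixel columns grow to the right and rows downward; lengths in mm; the calibration is good to about 2 mm. A picture is of the moment at which its call begins. There is no depth.
- robot.finish_job(): hands the job in; it is judged then, once.
The state is a dict: "time": time; "qpos": joint angles; "qd": joint speeds; "joint_torque": joint torques, N m; "tcp_pos": TCP position; "orientation": TCP orientation; "force": force on the tool from outside, world axes, zero at the start; "wrist_torque": the same for the moment, N m; "gripper_width": finger opening in mm; "grip_force": force on a finger pad.
Only numpy, scipy, OpenCV 4.12 (cv2) and the standard library are available. Lean on these libraries where they do the work, as an engineer would, in place of code of your own. Each camera call takes 0.05 s, during which the arm holds its last target. There are 200 camera calls.

TASK

The tap of the cold-drip coffee maker has been washed: take its tapered plug from the wooden stand, put it into the tap with its handle in line with the pipe, then press it firmly down into the taper and keep pressing while you turn it a quarter turn (either way), so that the handle ends square across the pipe and the plug stays down by itself against the lift-out spring when you let go. A push of about 20 N is right; do not wedge it much tighter than that, and leave the glass, the cup and the scoop where they stand.

Things in the scene. Friction and masses are not known exactly. Their poses are not given: they have to be found in the camera images.
- plug: Loose brass tap plug, 92 mm tall, 0.2 kg, upright. Origin: centre of its lower end, z up its axis. Round taper, 16 mm wide at z 0 to 29 mm at z 46 mm; flange 40 mm across at z 54 to 58; on top a flat black bar handle, 46 mm along the plug's x, 12 mm thick along y, z 62 to 92 mm, ends alike. Grip it across the 12 mm from above; with the TCP at z 83 mm the fingertips clear the flange.
- plug_handle (a point): Point on the plug's axis inside the black handle, at z 80 mm of the plug. The quarter turn takes up to about 0.5 N m; grip the handle with some 70 N.
- plug_stand: Round wooden stand fixed to the worktop, 68 mm across at the foot, 44 mm at the top, 60 mm high, with a hole through its middle in which the plug hangs by its flange (lower end of the plug 6 mm above the worktop). Origin: centre of its underside.
- tap: Brass tap fixed to the worktop on a 120 x 90 mm steel base. Origin: centre of the underside, on the axis of the upright barrel (56 mm across). The pipe runs along the tap's x at z 58 mm: spout to +x (80 mm out), ribbed hose tail to -x (76 mm out). In the barrel is a copper bushing, its bore tapered like the plug (half angle 8 degrees); the bore is 26 mm wide at the top.
- tap_mouth (a point): Centre of the barrel's open top, at z 90 mm of the tap. A spring pin under the bore lifts the plug: dropped in loosely, the plug stands on it with its lower end at about z 64 mm of the tap. Pressing it down takes 6 N at first, 9 N after 14 mm, where the taper bites. The bushing, and all this with it, sits up to 6 mm higher or lower in any given tap, unmeasured: feel for it.
- glass: Loose drinking glass, 81 mm across, 91 mm high, to be left alone. Origin: centre of its underside.
- cup: Loose white cup with floral pattern, 95 x 124 x 57 mm, to be left alone. Origin: centre of its underside.
- scoop: Loose grey metal coffee scoop, 48 x 99 x 32 mm, to be left alone. Origin: centre of its underside.
- tap_bite (a point): Point on the barrel's axis at z 50 mm of the tap, where the plug's lower end nominally is (within 6 mm) when the taper begins to bite. Pressed in without turning, or turned with only a light push, the plug is pushed out again by the spring when released. Seated, its lower end stays below z 57 mm; pushed out, it stands above z 58 mm. Brass on bronze, friction about 0.35.
- tap_spout (a point): Centre of the spout's lower end, 70 mm out along the tap's x, at z 24 mm. Turned the quarter turn under a steady downward push of 18 to 24 N in all (as the wrist reads it) the plug works 1 to 3 mm deeper than the bite; the push changes by some 3 to 10 N per mm of the hand, so follow it by force. After that it stays in by itself. More than 27 N while turning over-wedges it.
Not all that is in view belongs to the job. What is shaped like the plug but orange or red is not meant.

How it is judged:
By the outcome, as a careful person would: the job done as asked, in the order asked, and still so for the second after the job is handed in, with the robot touching nothing.
It also fails if it takes over 67 s, if anything falls off the work surface, if the arm or the gripper's body presses on something with over 40 N, if the wrist force passes 120 N, or if a joint passes its speed limit or range.

## Working session

There is one attempt and no reset: what is moved stays moved. The work goes in short steps, Python scripts to look and compute and a tool call to move; the robot and the scene stay as the last step left them, time stands still between calls to the robot, and variables do not carry over. Pictures are saved under pics/ and viewed, at most 10 in all, crops included, and the job is handed in when it is done.

Besides the shell and the picture viewer there is one more tool, called as name(argument=value, ...), one argument or row to a line, values as JSON. step_arm: Moves the arm, as the interface text tells. Its arguments: {"type":"object","properties":{"motion":{"type":"string"}},"required":["motion"]}

```bash
ls; mkdir -p pics; cat > h.py <<'E'
import numpy as np, cv2, json
from plant import robot
def grab(n,tag):
    c=robot.read_camera(n); cv2.imwrite(f'pics/{tag}.png',c['img'][:,:,::-1])
    np.savez(f'{tag}.npz',**{k:np.array(c[k]) for k in('img','K','dist','world_to_cam')}); return c
def load(tag): return dict(np.load(f'{tag}.npz'))
def ray(c,uv):
    p=cv2.undistortPoints(np.array([[uv]],float),c['K'],c['dist'])[0,0]
    W=c['world_to_cam'];R=W[:3,:3];o=-R.T@W[:3,3]
    d=R.T@np.array([p[0],-p[1],-1.]);return o,d/np.linalg.norm(d)
def onz(c,uv,z):
    o,d=ray(c,uv);return o+d*(z-o[2])/d[2]
def tri(c1,a,c2,b):
    o1,d1=ray(c1,a);o2,d2=ray(c2,b)
    t=np.linalg.lstsq(np.c_[d1,-d2],o2-o1,rcond=None)[0]
    p,q=o1+t[0]*d1,o2+t[1]*d2;return (p+q)/2,np.linalg.norm(p-q)
def proj(c,P):
    W=c['world_to_cam'];q=W[:3,:3]@np.array(P,float)+W[:3,3]
    return cv2.projectPoints(np.array([[q[0],-q[1],-q[2]]]),np.zeros(3),np.zeros(3),c['K'],c['dist'])[0][0,0]
E
python3 - <<'E'
from h import *
for n in('side','top'):
    c=grab(n,n+'0');W=c['world_to_cam'];print(n,-W[:3,:3].T@W[:3,3],c['K'][0,0],c['dist'])
print(robot.get_state())
E
```

```text
pics
side [-99.9931749  845.58537193 578.35754609] 521.3311415885004 [-0.06758081  0.          0.          0.          0.        ]
top [ 292.36560085   -7.92406961 1435.49501454] 585.2214737571351 [-0.12962969  0.          0.          0.          0.        ]
{'time': 0.1, 'qpos': array([-9.18293200e-01,  4.07806094e-02,  8.38965580e-02, -4.14496530e-04,
       -1.61548772e+00, -3.33693856e-01]), 'qd': array([-0.00053484, -0.00234882,  0.00177529,  0.00129398, -0.00153318,
        0.0008803 ]), 'joint_torque': array([-5.58294254e-03, -3.69345152e+01,  3.48282230e+01,  6.95178375e+00,
       -4.59742238e-03, -1.77534156e-05]), 'tcp_pos': array([ 188.04950534, -569.49099275,  249.05334882]), 'orientation': array([ 4.98633896e-01, -3.10138176e+00, -2.48749511e-03]), 'force': array([ 0.92161092, -0.64128987,  0.3430867 ]), 'wrist_torque': array([ 0.01121423, -0.03872977,  0.03436313]), 'grip_force': 0.0, 'gripper_width': 85.33434998007033}
```

View pics/side0.png

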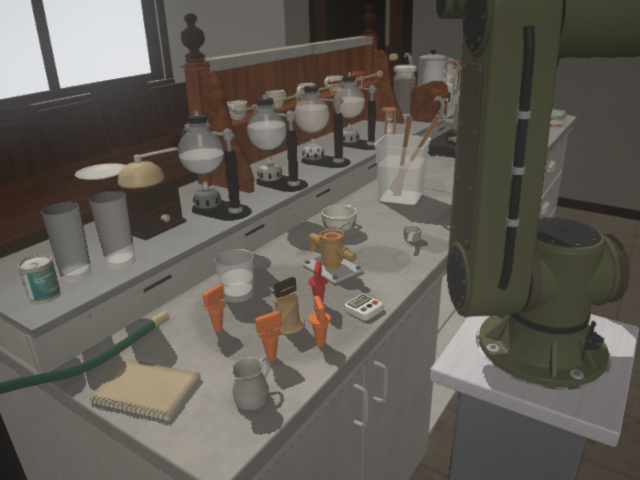

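View pics/top0.png

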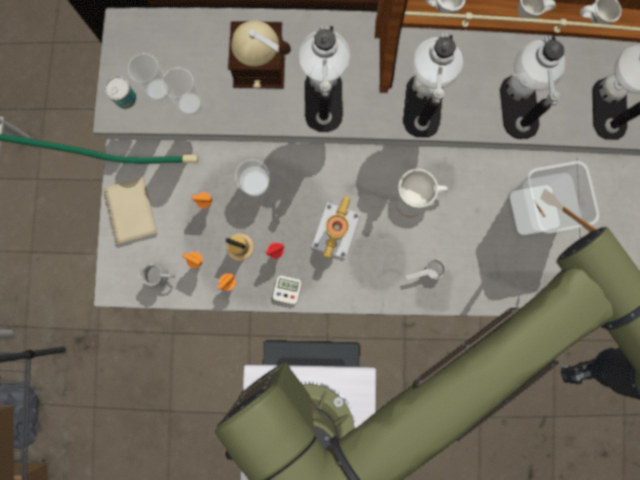

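The plug with the black handle is at side (286,290) and top (238,243). Things that could be mistaken for it:
- orange: side (215,305)/top (202,200), side (269,335)/top (193,260), side (319,322)/top (227,282)
- red: side (317,283)/top (275,250)

I choose the black-handled one on the wooden stand and check it in one close crop. The tap is at side (332,250), top (337,228).

```bash
python3 - <<'E'
from h import *
s=load('side0')['img'][:,:,::-1];t=load('top0')['img'][:,:,::-1]
f=lambda i,u,v,w,h,k:cv2.resize(i[v:v+h,u:u+w],None,fx=k,fy=k,interpolation=cv2.INTER_CUBIC)
a=f(s,260,220,110,120,3.6364*1) ;b=f(t,215,190,150,80,2.6667*2/2)
a=f(s,265,225,100,110,4);b=f(t,220,190,140,110,2.8571);a=cv2.resize(a,(400,440));b=cv2.resize(b,(400,314))
o=np.zeros((440,800,3),np.uint8);o[:,:400]=a;o[:314,400:]=b;cv2.imwrite('pics/crop.png',o)
E
```

```text
(no output)
```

View pics/crop.png

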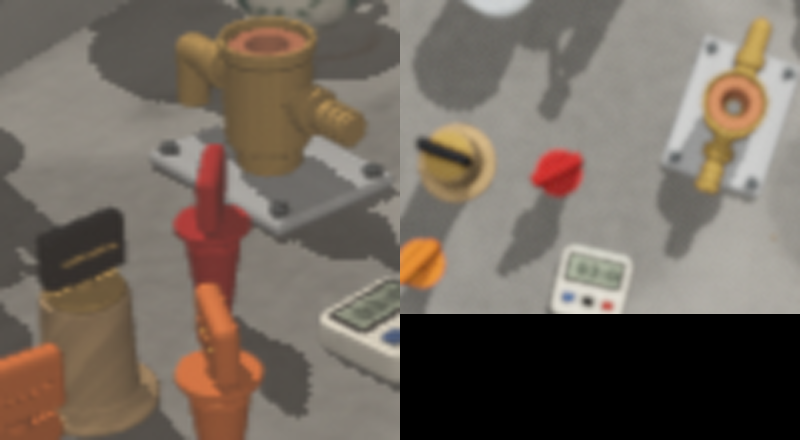

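The crop shows the black bar on its brass flange in the wooden stand, crop (80,250)/(445,150). The tap's copper mouth is at crop (267,42)/(733,103). Now I measure.

```bash
python3 - <<'E'
from h import *
S=load('side0');T=load('top0')
def comp(c,m,box):
    u,v,w,h=box;M=np.zeros(m.shape,np.uint8);M[v:v+h,u:u+w]=m[v:v+h,u:u+w]
    n,l,st,ce=cv2.connectedComponentsWithStats(M);i=1+np.argmax(st[1:,4]);return (l==i).astype(np.uint8),ce[i],st[i]
def hsv(c):return cv2.cvtColor(c['img'],cv2.COLOR_RGB2HSV)
for n,c,hb,mb in(('S',S,(272,274,26,26),(315,225,35,20)),('T',T,(222,232,32,22),(322,212,30,30))):
    I=c['img'].astype(int);H=hsv(c)
    m,ce,st=comp(c,(I.max(2)<75),hb);k=cv2.findContours(m,0,2)[0][0]
    r=cv2.minAreaRect(k);print(n,'handle',ce,st,r,cv2.boxPoints(r).round(1).tolist())
    if n=='S':
        ys,xs=np.nonzero(m)
        print('top edge',[(int(x),int(ys[xs==x].min()),int(ys[xs==x].max())) for x in np.unique(xs)])
    cop=(H[...,0]<=13)&(H[...,1]>80)&(H[...,2]>70)
    m,ce,st=comp(c,cop,mb);k=cv2.findContours(m,0,1)[0];k=max(k,key=len);print(n,'copper',ce,st,cv2.fitEllipse(cv2.convexHull(k)))
    np.save('e'+n,np.array(cv2.fitEllipse(cv2.convexHull(k))[0]))
P=tri(S,np.load('eS.npy'),T,np.load('eT.npy'));print('mouth',P,onz(T,np.load('eT.npy'),90),onz(S,np.load('eS.npy'),90))
# pipe in top view
H=hsv(T);br=(H[...,0]>=14)&(H[...,0]<=26)&(H[...,1]>110)&(H[...,2]>60)
m,ce,st=comp(T,br,(315,190,45,75));ys,xs=np.nonzero(m);print('brass',ce,st)
for y in range(st[1],st[1]+st[3],3):
    x=xs[ys==y]; 
    if len(x):print(y,x.min(),x.max(),end=' | ')
print()
# base plate grey-white
b=(H[...,1]<30)&(H[...,2]>185);m,ce,st=comp(T,b,(305,195,65,70));k=max(cv2.findContours(m,0,2)[0],key=len);r=cv2.minAreaRect(cv2.convexHull(k));print('base',r)
print([onz(T,p,8)[:2].round(1).tolist() for p in cv2.boxPoints(r)])
E
```

```text
S handle [284.43581081 286.90202703] [274 277  22  21 296] ((284.8500061035156, 287.0500183105469), (14.546475410461426, 24.349536895751953), 71.56504821777344) [[271.0, 284.0], [294.1000061035156, 276.29998779296875], [298.70001220703125, 290.1000061035156], [275.6000061035156, 297.79998779296875]]
top edge [(274, 284, 293), (275, 283, 295), (276, 283, 296), (277, 282, 297), (278, 282, 297), (279, 282, 296), (280, 282, 296), (281, 282, 295), (282, 281, 295), (283, 281, 295), (284, 280, 295), (285, 280, 294), (286, 280, 294), (287, 279, 294), (288, 279, 293), (289, 278, 293), (290, 278, 292), (291, 278, 291), (292, 277, 291), (293, 277, 291), (294, 278, 290), (295, 279, 290)]
S copper [331.32692308 234.95192308] [322 232  19   7 104] ((331.3117370605469, 234.9619140625), (6.497779846191406, 18.830989837646484), 89.46275329589844)
T handle [235.06896552 243.22413793] [227 239  18   9  58] ((235.3224639892578, 243.42604064941406), (18.76923179626465, 3.307692289352417), 22.61986541748047) [[226.0, 241.3000030517578], [227.3000030517578, 238.3000030517578], [244.60000610351562, 245.5], 
[... 182 characters left out ...]
, 123.18099212646484)
mouth (array([484.33096366, -55.18022547,  84.89814659]), np.float64(0.7403877705232124)) [483.92840508 -54.81874306  90.        ] [477.92916007 -45.98014021  90.        ]
brass [336.29339853 227.40342298] [324 197  25  60 409]
197 345 347 | 200 343 348 | 203 342 348 | 206 341 347 | 209 338 346 | 212 338 346 | 215 336 343 | 218 330 344 | 221 328 346 | 224 327 347 | 227 327 347 | 230 327 346 | 233 328 344 | 236 330 341 | 239 330 335 | 242 327 335 | 245 328 335 | 248 326 332 | 251 325 331 | 254 324 330 | 
base ((347.42919921875, 233.0619354248047), (11.66263484954834, 46.38962936401367), 15.124007225036621)
[[424.8, -56.4], [536.7, -84.1], [529.8, -112.1], [418.0, -84.1]]
```

```bash
python3 - <<'E'
from h import *
S=load('side0');T=load('top0')
g=T['img'].astype(float).max(2)[232:255,220:256]
for th in(70,85,100):
    m=(g<th).astype(np.uint8);n,l,st,ce=cv2.connectedComponentsWithStats(m);print(th,st[1:].tolist(),ce[1:].round(1).tolist())
w=np.clip((110-g)/80,0,1);n,l=cv2.connectedComponents((w>0.05).astype(np.uint8));w=w*(l==l[11,15])
M=cv2.moments(w.astype(np.float32));cx,cy=M['m10']/M['m00']+220,M['m01']/M['m00']+232
a=.5*np.arctan2(2*M['mu11'],M['mu20']-M['mu02']);print('c',cx,cy,'area',M['m00'],np.degrees(a))
d=np.array([np.cos(a),np.sin(a)])*9
A,B=onz(T,(cx+d[0],cy+d[1]),98),onz(T,(cx-d[0],cy-d[1]),98)
print('handle c',onz(T,(cx,cy),98),'ang',np.degrees(np.arctan2(*(A-B)[1::-1])),'len18px',np.linalg.norm(A-B))
# height: side top edge mid (front top edge) vs top
for uv in((284.5,280.5),(284.4,286.9)):print('tri',tri(S,uv,T,(cx,cy)))
# stand wood circle foot & flange check
P=lambda uv,z:onz(T,uv,z)[:2]
for a,b in(((345.8,200),(327.5,253)),((345.3,203),(328.5,250)),((344.3,206),(331.3,244))):
    q=P(a,60)-P(b,60);print('pipe ang',np.degrees(np.arctan2(q[1],q[0])),P(a,60),P(b,60))
c=P((336.86,225.33),87);print('mouth',c)
for p in([484,-55,90],):print(proj(S,p),proj(T,p))
# base corners bolts
v=T['img'];cv2.imwrite('pics/tapT.png',cv2.resize(v[185:270,300:375,::-1],None,fx=7,fy=7,interpolation=cv2.INTER_CUBIC))
E
```

```text
70 [[7, 7, 18, 9, 54]] [[15.1, 11.2]]
85 [[6, 7, 20, 10, 69]] [[15.3, 11.3]]
100 [[6, 6, 21, 17, 106]] [[16.7, 12.6]]
c 235.93888500671062 243.94868206069214 area 53.58750032633543 26.471503631666618
handle c [433.76627011 176.66679572  98.        ] ang -114.88335003508578 len18px 41.83775763063185
tri (array([436.19009957, 178.53388014,  94.63282243]), np.float64(4.930622291435734))
tri (array([437.06381412, 180.00597175,  81.32105293]), np.float64(3.654758590962513))
pipe ang -17.7119794442533 [549.88060107 -76.03571093] [421.71376044 -35.10292599]
pipe ang -18.329056883940414 [542.56739044 -74.96849812] [428.88259016 -37.3068746 ]
pipe ang -17.55935217074351 [535.23465447 -72.70913726] [443.294067   -43.61563856]
mouth [484.35905129 -54.93201298]
[331.18736989 232.95655616] [336.93480439 225.30284618]
```

View pics/tapT.png

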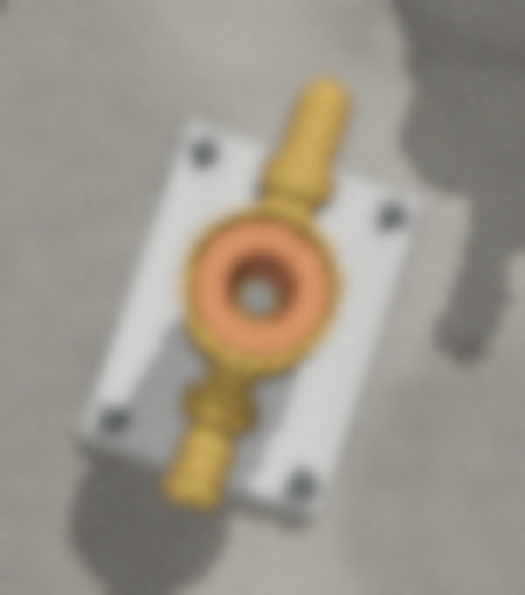

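```bash
python3 - <<'E'
from h import *
S=load('side0');T=load('top0')
g=T['img'].astype(float).max(2)
for th in(60,70,80,90):
    m=np.zeros(g.shape,np.uint8);m[234:252,224:248]=g[234:252,224:248]<th
    M=cv2.moments(m,True);cx,cy=M['m10']/M['m00'],M['m01']/M['m00'];a=.5*np.arctan2(2*M['mu11'],M['mu20']-M['mu02'])
    d=9*np.array([np.cos(a),np.sin(a)]);A=onz(T,(cx,cy)-d,98);B=onz(T,(cx,cy)+d,98)
    print(th,M['m00'],cx,cy,np.degrees(a),'ang',np.degrees(np.arctan2(*(A-B)[1::-1])),onz(T,(cx,cy),96)[:2],[ [x.round(1) for x in (tri(S,uv,T,(cx,cy)))] for uv in((285.5,280),(284.6,286.9))])
for a,b,z in(((277,297.5),(293,291.5),68),((276,283),(293,277),98)):
    A,B=onz(S,a,z),onz(S,b,z);print('side edge',A,B,np.degrees(np.arctan2(*(A-B)[1::-1])),np.linalg.norm(A-B))
o=np.hstack([cv2.resize(T['img'][225:265,217:262,::-1],None,fx=8.8,fy=8.8,interpolation=cv2.INTER_NEAREST),cv2.resize(S['img'][265:305,265:310,::-1],None,fx=8.8,fy=8.8,interpolation=cv2.INTER_NEAREST)])
cv2.imwrite('pics/hz.png',o)
E
```

```text
60 40.0 234.875 243.225 20.531387417581225 ang 70.99675715600246 [435.59101237 179.47173428] [[array([435.7, 179.5,  96.6]), np.float64(0.5)], [array([437.3, 181.6,  82.2]), np.float64(0.5)]]
70 54.0 235.12962962962962 243.2037037037037 20.859002482349233 ang 70.67097379327112 [435.65528836 178.88514925] [[array([435.9, 179.1,  96.3]), np.float64(0.7)], [array([437.5, 181.1,  81.9]), np.float64(0.8)]]
80 63.0 235.0 243.20634920634922 22.037185416238728 ang 69.50442588679894 [435.64154922 179.18456504] [[array([435.8, 179.3,  96.5]), np.float64(0.6)], [array([437.4, 181.3,  82.1]), np.float64(0.7)]]
90 79.0 235.67088607594937 243.51898734177215 22.183950727677832 ang 69.35788270616338 [434.95691745 177.60357762] [[array([435.8, 178.2,  95.8]), np.float64(2.0)], [array([437.4, 180.2,  81.4]), np.float64(2.1)]]
side edge [441.55472285 201.30068833  68.        ] [428.71057503 168.16834425  68.        ] 68.81058522891685 35.534833015514764
side edge [442.83750716 199.55622423  98.        ] [429.13648077 165.04015127  98.        ] 68.34958181725713 37.135931612731284
```

View pics/hz.png

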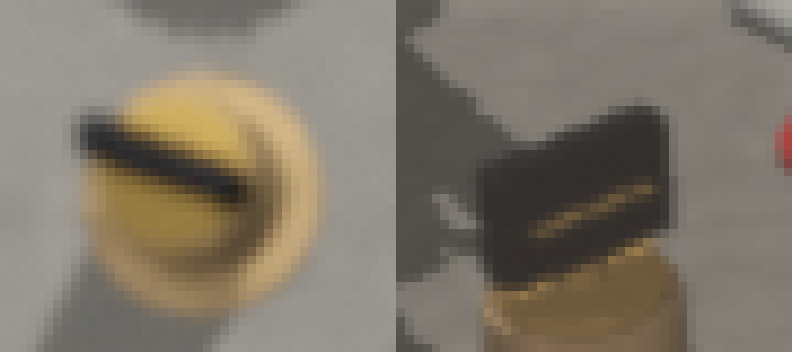

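The zoom shows the handle from about top (226,240) to (245,247), near-upright, with its long axis at about 70° in the world. Its centre triangulates to (435.6, 179.2) with the top at z≈96.5 (98 expected). Tap mouth ≈ (484.3, -55), z≈85–90, pipe at about -17.5°. The reach is fine, so I start moving by turning the tool so that its x follows the handle.

step_arm(
  motion="0 0 0 0 0 -10.4 1;0 0 0 0 0 -10.4 1;0 0 0 0 0 -10.4 1;0 0 0 0 0 -10.4 1;0 0 0 0 0 -10.4 1",
)

```text
time: 0.72
tcp_pos: [188.1, -569.6, 249.4]
orientation: [-1.815, 2.564, 0.002]
force: [1.2, 0.4, -1.1]
gripper_width: 85.4
grip_force: 0.0
```

```bash
cat >> h.py <<'E'
from scipy.spatial.transform import Rotation as Ro
def to(*P):
    s=robot.get_state();R=Ro.from_rotvec(s['orientation']).as_matrix();p=np.array(s['tcp_pos'])
    print('t %.2f pos'%s['time'],p.round(1),'yaw %.1f'%np.degrees(np.arctan2(R[1,0],R[0,0])),'zaxis',R[:,2].round(3),'F',np.round(s['force'],1),'q',np.degrees(s['qpos']).round(0),'w %.1f'%s['gripper_width'])
    for q in P: print(q,'tool delta mm',(R.T@(np.array(q)-p)).round(1)); p=np.array(q,float)
E
python3 -c "
from h import *
to((430,-150,230),(435.6,179.2,150))"
```

```text
t 0.72 pos [ 188.1 -569.6  249.4] yaw -109.4 zaxis [-0.     0.001 -1.   ] F [ 1.2  0.4 -1.1] q [-53.   2.   5.  -0. -93.  33.] w 85.4
(430, -150, 230) tool delta mm [-476.1  -88.9   19.7]
(435.6, 179.2, 150) tool delta mm [-312.3  104.    80.3]
```

step_arm(
  motion="-0.06 -0.011 0.0025 0 0 0 1;-0.06 -0.011 0.0025 0 0 0 1;-0.06 -0.011 0.0025 0 0 0 1;-0.06 -0.011 0.0025 0 0 0 1;-0.06 -0.011 0.0025 0 0 0 1;-0.06 -0.011 0.0025 0 0 0 1;-0.06 -0.011 0.0025 0 0 0 1;-0.056 -0.011 0.0025 0 0 0 1",
)

```text
time: 1.72
tcp_pos: [432.1, -149.3, 229.8]
orientation: [-1.809, 2.568, 0.0]
force: [0.9, -2.0, -0.2]
gripper_width: 85.5
grip_force: 0.0
```

step_arm(
  motion="-0.052 0.0173 0 0 0 0 1;-0.052 0.0173 0 0 0 0 1;-0.052 0.0173 0 0 0 0 1;-0.052 0.0173 0 0 0 0 1;-0.052 0.0173 0 0 0 0 1;-0.052 0.0173 0 0 0 0 1;0 0 0 0 0 0 1;0 0 0 0 0 0 1",
)

```text
time: 2.72
tcp_pos: [439.1, 177.3, 229.6]
orientation: [1.808, -2.568, 0.0]
force: [-0.0, -0.6, 0.9]
gripper_width: 85.1
grip_force: 0.0
```

```bash
python3 -c "
from h import *
for n in('side','top'): grab(n,n+'1')
to((435.6,179.2,150))
S,T=load('side1'),load('top1')
s=robot.get_state();R=Ro.from_rotvec(s['orientation']).as_matrix()
tip=s['tcp_pos']+R@[0,0,19];print(proj(S,tip),proj(T,tip))
u,v=226,150
cv2.imwrite('pics/g1.png',np.hstack([cv2.resize(S['img'][190:310,220:345,::-1],(400,384)),cv2.resize(T['img'][190:290,185:290,::-1],(400,384))]))"
```

```text
t 2.83 pos [439.3 176.5 230. ] yaw -109.8 zaxis [ 0.  0. -1.] F [-0.  -0.7  0.7] q [ 46. -17. -15.  -0. -92. -66.] w 85.1
(435.6, 179.2, 150) tool delta mm [-1.2  4.4 80. ]
[281.45632322 222.99650758] [228.98452896 235.5212821 ]
```

View pics/g1.png

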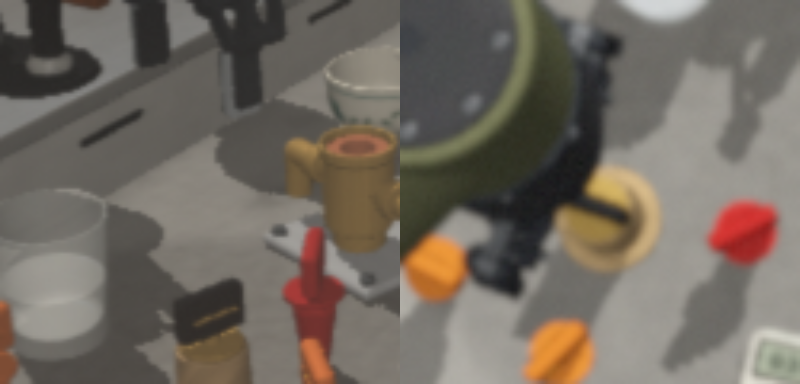

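The picture shows the gripper above the plug, fingers across the bar and clear of its neighbours. I halve the opening and descend to TCP z≈89.

step_arm(
  motion="-0.001 0.0045 0.02 0 0 0 0;0 0 0.02 0 0 0 0;0 0 0.02 0 0 0 0;0 0 0.02 0 0 0 0;0 0 0.02 0 0 0 0;0 0 0.015 0 0 0 0;0 0 0 0 0 0 0",
)

```text
time: 3.7
tcp_pos: [434.9, 179.3, 113.6]
orientation: [1.806, -2.567, 0.0]
force: [-0.4, -0.5, 0.9]
gripper_width: 42.8
grip_force: 0.0
```

```bash
python3 -c "
from h import *
for n in('side',): grab(n,n+'2')
to((435.6,179.2,89))
S=load('side2')
cv2.imwrite('pics/g2.png',cv2.resize(S['img'][205:355,220:370,::-1],(600,600),interpolation=cv2.INTER_CUBIC))"
```

```text
t 3.75 pos [435.4 179.6 114.8] yaw -109.7 zaxis [-0.    -0.001 -1.   ] F [ 0.1 -0.4 -0.5] q [ 47. -17. -27.   0. -80. -67.] w 42.4
(435.6, 179.2, 89) tool delta mm [ 0.3 -0.3 25.8]
```

View pics/g2.png

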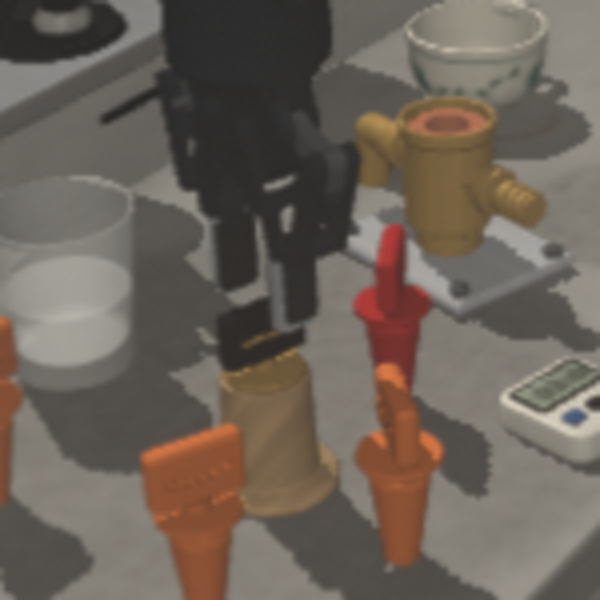

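The picture shows the fingers straddling the black bar, one behind at crop (235,250) and one in front at (293,295). I go down the rest of the way and close.

step_arm(
  motion="0 0 0.013 0 0 0 0;0 0 0.012 0 0 0 0;0 0 0 0 0 0 -1;0 0 0 0 0 0 -1;0 0 0 0 0 0 -1;0 0 0 0 0 0 -1;0 0 0 0 0 0 -1",
)

```text
time: 4.62
tcp_pos: [435.3, 179.8, 90.0]
orientation: [-1.808, 2.569, 0.0]
force: [-0.3, -0.2, -1.3]
gripper_width: 11.1
grip_force: 59.3
```

step_arm(
  motion="0 0 -0.01 0 0 0 -1;0 0 -0.015 0 0 0 -1;0 0 -0.02 0 0 0 -1;0 0 -0.02 0 0 0 -1;0 0 -0.02 0 0 0 -1;0 0 -0.02 0 0 0 -1;0 0 -0.01 0 0 0 -1;0 0 0 0 0 0 -1",
)

```text
time: 5.62
tcp_pos: [435.5, 180.0, 205.7]
orientation: [-1.807, 2.568, 0.001]
force: [-0.4, 0.8, -1.8]
gripper_width: 11.2
grip_force: 59.3
```

step_arm(
  motion="0 0 0 0 0 -10.3 -1;0 0 0 0 0 -10.3 -1;0 0 0 0 0 -10.3 -1;0 0 0 0 0 -10.3 -1;0 0 0 0 0 -10.3 -1;0 0 0 0 0 -10.3 -1;0 0 0 0 0 -10.3 -1;0 0 0 0 0 -10.3 -1",
)

```text
time: 6.62
tcp_pos: [435.0, 179.6, 203.8]
orientation: [3.053, -0.733, -0.002]
force: [0.1, 0.3, -2.4]
gripper_width: 11.0
grip_force: 59.3
```

step_arm(
  motion="0 0 0 0 0 -9.8 -1;0 0 0 0 0 0 -1",
)

```text
time: 6.88
tcp_pos: [435.1, 179.6, 204.0]
orientation: [3.104, -0.481, -0.002]
force: [-0.2, 0.2, -1.4]
gripper_width: 10.8
grip_force: 59.3
```

```bash
python3 -c "
from h import *
to((484.3,-55,205))"
```

```text
t 6.88 pos [435.1 179.6 204. ] yaw -17.6 zaxis [-0.001 -0.001 -1.   ] F [-0.2  0.2 -1.4] q [ 47. -18. -18.  -0. -90.  25.] w 10.8
(484.3, -55, 205) tool delta mm [118.  208.7  -0.9]
```

step_arm(
  motion="0.024 0.042 0 0 0 0 -1;0.024 0.042 0 0 0 0 -1;0.024 0.042 0 0 0 0 -1;0.024 0.042 0 0 0 0 -1;0.022 0.0407 0 0 0 0 -1;0 0 0 0 0 0 -1;0 0 0 0 0 0 -1",
)

```text
time: 7.75
tcp_pos: [484.8, -54.7, 204.4]
orientation: [-3.104, 0.483, 0.002]
force: [-0.4, -0.2, -1.8]
gripper_width: 11.2
grip_force: 59.5
```

```bash
python3 -c "
from h import *
for n in('side','top'): grab(n,n+'3')
to((484.3,-55,190))
S,T=load('side3'),load('top3')
s=robot.get_state();p=np.array(s['tcp_pos'])
for z in(-83,-37,-29,9):print(z,proj(S,p+[0,0,z]),proj(T,p+[0,0,z]))
cv2.imwrite('pics/g3.png',cv2.resize(S['img'][145:295,255:405,::-1],(600,600),interpolation=cv2.INTER_CUBIC))"
```

```text
t 7.85 pos [484.9 -54.  204.7] yaw -17.5 zaxis [-0.  0. -1.] F [-0.5  0.2 -2.1] q [ 17. -15. -16.  -0. -89.  55.] w 10.6
(484.3, -55, 190) tool delta mm [-0.3  1.1 14.7]
-83 [330.34513273 220.11393115] [337.03175275 222.94471947]
-37 [329.93641258 200.86243796] [337.82839531 219.92044466]
-29 [329.86377862 197.44942686] [337.97274544 219.37242043]
9 [329.51231883 180.96933178] [338.68361257 216.67347817]
```

View pics/g3.png

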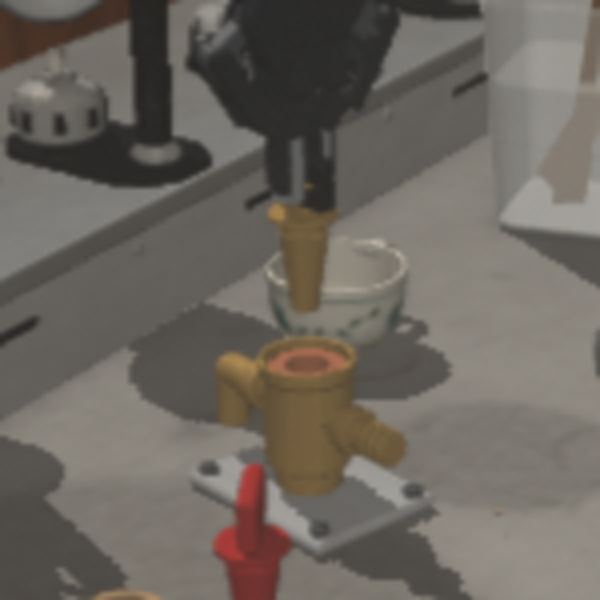

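The plug hangs upright, its lower end at crop (306,308), right above the mouth at (308,363). I lower it gradually.

step_arm(
  motion="0 0.001 0.012 0 0 0 -1;0 0 0.012 0 0 0 -1;0 0 0.01 0 0 0 -1;0 0 0.006 0 0 0 -1;0 0 0 0 0 0 -1",
)

```text
time: 8.48
tcp_pos: [484.5, -55.8, 164.4]
orientation: [3.105, -0.479, -0.001]
force: [-0.8, 0.2, -1.1]
gripper_width: 11.1
grip_force: 59.6
```

step_arm(
  motion="0 0 0.005 0 0 0 -1;0 0 0.004 0 0 0 -1;0 0 0 0 0 0 -1",
)

```text
time: 8.85
tcp_pos: [484.5, -55.8, 155.6]
orientation: [3.105, -0.479, -0.001]
force: [0.2, -0.6, -2.1]
gripper_width: 11.2
grip_force: 59.6
```

step_arm(
  motion="0 0 0.003 0 0 0 -1;0 0 0 0 0 0 -1;0 0 0.003 0 0 0 -1;0 0 0 0 0 0 -1",
)

```text
time: 9.35
tcp_pos: [484.5, -55.7, 149.6]
orientation: [3.105, -0.479, -0.001]
force: [-0.2, -0.1, -1.9]
gripper_width: 11.0
grip_force: 59.6
```

step_arm(
  motion="0 0 0.003 0 0 0 -1;0 0 0 0 0 0 -1;0 0 0 0 0 0 -1",
)

```text
time: 9.72
tcp_pos: [484.7, -55.7, 147.0]
orientation: [-3.105, 0.479, 0.0]
force: [-0.4, 0.6, -1.4]
gripper_width: 10.9
grip_force: 59.6
```

step_arm(
  motion="0 0 0.002 0 0 0 -1;0 0 0 0 0 0 -1;0 0 0 0 0 0 -1",
)

```text
time: 10.1
tcp_pos: [485.0, -55.8, 145.8]
orientation: [-3.105, 0.479, -0.002]
force: [0.1, -0.5, 5.1]
gripper_width: 11.3
grip_force: 60.3
```

step_arm(
  motion="0 0 0.002 0 0 0 -1;0 0 0 0 0 0 -1;0 0 0 0 0 0 -1",
)

```text
time: 10.48
tcp_pos: [484.9, -55.8, 143.3]
orientation: [-3.105, 0.479, -0.001]
force: [-0.7, 1.1, 3.9]
gripper_width: 10.9
grip_force: 60.4
```

step_arm(
  motion="0 0 0.002 0 0 0 -1;0 0 0 0 0 0 -1;0 0 0 0 0 0 -1",
)

```text
time: 10.85
tcp_pos: [484.9, -55.8, 141.3]
orientation: [-3.105, 0.479, -0.001]
force: [-1.3, -0.3, 5.5]
gripper_width: 10.6
grip_force: 60.4
```

step_arm(
  motion="0 0 0.002 0 0 0 -1;0 0 0.002 0 0 0 -1;0 0 0 0 0 0 -1;0 0 0 0 0 0 -1",
)

```text
time: 11.35
tcp_pos: [485.0, -55.8, 137.5]
orientation: [-3.105, 0.479, -0.001]
force: [-0.9, 0.1, 5.1]
gripper_width: 10.9
grip_force: 60.5
```

step_arm(
  motion="0 0 0.002 0 0 0 -1;0 0 0 0 0 0 -1;0 0 0 0 0 0 -1",
)

```text
time: 11.72
tcp_pos: [485.0, -55.8, 135.6]
orientation: [-3.105, 0.479, -0.001]
force: [-1.7, -0.0, 7.0]
gripper_width: 11.1
grip_force: 60.6
```

step_arm(
  motion="0 0 0.0015 0 0 0 -1;0 0 0 0 0 0 -1;0 0 0 0 0 0 -1",
)

```text
time: 12.1
tcp_pos: [485.0, -55.8, 134.1]
orientation: [3.105, -0.479, 0.002]
force: [0.4, -0.8, 6.0]
gripper_width: 10.8
grip_force: 60.9
```

step_arm(
  motion="0 0 0.001 0 0 0 -1;0 0 0 0 0 0 -1;0 0 0 0 0 0 -1",
)

```text
time: 12.48
tcp_pos: [485.1, -55.9, 133.3]
orientation: [3.105, -0.479, 0.002]
force: [-1.9, 0.1, 6.9]
gripper_width: 11.0
grip_force: 60.9
```

step_arm(
  motion="0 0 0.001 0 0 0 -1;0 0 0 0 0 0 -1;0 0 0 0 0 0 -1",
)

```text
time: 12.85
tcp_pos: [485.2, -56.0, 132.5]
orientation: [3.105, -0.479, 0.002]
force: [-0.4, -0.5, 7.8]
gripper_width: 11.0
grip_force: 61.0
```

```bash
python3 -c "
from h import *
to();print(robot.get_state()['wrist_torque'])"
```

```text
t 12.85 pos [485.2 -56.  132.5] yaw -17.5 zaxis [ 0.002 -0.001 -1.   ] F [-0.4 -0.5  7.8] q [ 17. -14. -23.   0. -81.  55.] w 11.0
[-0.19341199  0.29123972 -0.02244258]
```

step_arm(
  motion="0 0 0.001 0 0 0 -1;0 0 0 0 0 0 -1;0 0 0 0 0 0 -1",
)

```text
time: 13.22
tcp_pos: [485.2, -56.1, 131.7]
orientation: [3.104, -0.479, 0.003]
force: [-1.1, -0.1, 7.8]
gripper_width: 11.1
grip_force: 61.1
```

step_arm(
  motion="0 0 0.001 0 0 0 -1;0 0 0 0 0 0 -1;0 0 0 0 0 0 -1",
)

```text
time: 13.6
tcp_pos: [485.3, -56.1, 131.3]
orientation: [3.104, -0.479, 0.003]
force: [-2.1, -1.3, 10.9]
gripper_width: 10.6
grip_force: 61.6
```

step_arm(
  motion="0 0 0.001 0 0 0 -1;0 0 0.001 0 0 0 -1;0 0 0 0 0 0 -1;0 0 0 0 0 0 -1",
)

```text
time: 14.1
tcp_pos: [485.4, -56.2, 130.8]
orientation: [3.104, -0.478, 0.005]
force: [-4.9, 0.4, 18.5]
gripper_width: 10.8
grip_force: 62.7
```

step_arm(
  motion="-0.0007 0 0.0004 0 0 0 -1;0 0 0 0 0 0 -1;0 0 0 0 0 0 -1",
)

```text
time: 14.48
tcp_pos: [485.2, -56.1, 130.7]
orientation: [3.104, -0.478, 0.007]
force: [-4.1, -0.4, 17.8]
gripper_width: 10.6
grip_force: 62.4
```

```bash
python3 -c "
from h import *
to();print(robot.get_state()['wrist_torque'])"
```

```text
t 14.47 pos [485.2 -56.1 130.7] yaw -17.5 zaxis [ 0.004 -0.001 -1.   ] F [-4.1 -0.4 17.8] q [ 17. -14. -23.   0. -81.  55.] w 10.6
[0.0831494  1.59585984 0.0442682 ]
```

step_arm(
  motion="-0.0005 0 0.0006 0 0 0 -1;0 0 0 0 0 0 -1;0 0 0 0 0 0 -1",
)

```text
time: 14.85
tcp_pos: [485.2, -56.1, 130.8]
orientation: [3.104, -0.478, 0.009]
force: [-3.7, -0.2, 19.5]
gripper_width: 10.8
grip_force: 62.7
```

step_arm(
  motion="0 0 0 0 0 2 -1;0 0 0 0 0 3 -1;0 0 0 0 0 0 -1",
)

```text
time: 15.22
tcp_pos: [485.1, -56.2, 130.4]
orientation: [3.08, -0.614, 0.009]
force: [-3.7, -0.6, 18.2]
gripper_width: 10.7
grip_force: 62.5
```

step_arm(
  motion="0 0 0.0006 0 0 2 -1;0 0 0.0002 0 0 3 -1;0 0 0 0 0 3 -1;0 0 0 0 0 0 -1",
)

```text
time: 15.72
tcp_pos: [485.1, -56.3, 130.1]
orientation: [3.03, -0.828, 0.009]
force: [-4.1, -0.7, 20.7]
gripper_width: 10.9
grip_force: 62.9
```

step_arm(
  motion="0 0 0.0003 0 0 3 -1;0 0 0.0002 0 0 3 -1;0 0 0.0001 0 0 3 -1;0 0 0 0 0 0 -1",
)

```text
time: 16.23
tcp_pos: [485.0, -56.4, 129.9]
orientation: [2.956, -1.063, 0.009]
force: [-6.1, -0.2, 21.8]
gripper_width: 11.2
grip_force: 63.1
```

step_arm(
  motion="0 0 0.0003 0 0 3 -1;0 0 0.0002 0 0 3 -1;0 0 0.0001 0 0 3 -1;0 0 0 0 0 0 -1",
)

```text
time: 16.73
tcp_pos: [484.9, -56.6, 129.7]
orientation: [2.863, -1.292, 0.01]
force: [-6.8, -1.1, 23.1]
gripper_width: 10.6
grip_force: 63.5
```

step_arm(
  motion="-0.0004 0.0004 -0.0001 0 0 3 -1;0 0 0 0 0 3 -1;0 0 0 0 0 3 -1;0 0 0 0 0 0 -1",
)

```text
time: 17.23
tcp_pos: [484.6, -56.6, 129.6]
orientation: [-2.753, 1.512, -0.011]
force: [-4.0, -1.3, 23.3]
gripper_width: 11.1
grip_force: 63.2
```

step_arm(
  motion="-0.0002 0.0003 0 0 0 3 -1;0 0 0.0001 0 0 3 -1;0 0 0 0 0 3 -1;0 0 0 0 0 0 -1",
)

```text
time: 17.73
tcp_pos: [484.4, -56.7, 129.6]
orientation: [-2.626, 1.723, -0.011]
force: [-5.3, -2.4, 23.6]
gripper_width: 11.1
grip_force: 63.2
```

step_arm(
  motion="-0.0001 0.0003 -0.0003 0 0 3 -1;0 0 0 0 0 3 -1;0 0 0 0 0 3 -1;0 0 0 0 0 0 -1",
)

```text
time: 18.23
tcp_pos: [484.2, -56.7, 129.6]
orientation: [-2.482, 1.924, -0.011]
force: [-3.6, -3.5, 21.4]
gripper_width: 11.3
grip_force: 62.9
```

step_arm(
  motion="0 0 0 0 0 3 -1;0 0 0 0 0 3 -1;0 0 0 0 0 3 -1;0 0 0 0 0 0 -1",
)

```text
time: 18.73
tcp_pos: [484.0, -56.7, 129.6]
orientation: [-2.323, 2.112, -0.01]
force: [-4.4, -2.6, 21.0]
gripper_width: 10.8
grip_force: 63.0
```

```bash
python3 -c "
from h import *
to();print(robot.get_state()['wrist_torque'])"
```

```text
t 18.73 pos [484.  -56.7 129.6] yaw -84.6 zaxis [ 0.006 -0.003 -1.   ] F [-4.4 -2.6 21. ] q [ 17. -15. -23.   0. -81. -12.] w 10.8
[-0.87941551  1.65067973 -0.19773694]
```

step_arm(
  motion="0 0 0.0001 0 0 3 -1;0 0 0 0 0 3 -1;0 0 0 0 0 3 -1;0 0 0 0 0 0 -1",
)

```text
time: 19.23
tcp_pos: [483.9, -56.8, 129.6]
orientation: [-2.15, 2.288, -0.01]
force: [-5.7, -3.1, 22.9]
gripper_width: 11.1
grip_force: 63.1
```

step_arm(
  motion="0 0 0.0001 0 0 3 -1;0 0 0 0 0 3 -1;0 0 0 0 0 3 -1;0 0 0 0 0 0 -1",
)

```text
time: 19.73
tcp_pos: [483.7, -56.8, 129.6]
orientation: [-1.964, 2.449, -0.009]
force: [-6.1, -1.8, 23.3]
gripper_width: 11.1
grip_force: 63.2
```

step_arm(
  motion="0 0 0 0 0 3 -1;0 0 0 0 0 2 -1;0 0 0 0 0 0 -1;0 0 0 0 0 0 -1",
)

```text
time: 20.23
tcp_pos: [483.7, -56.7, 129.6]
orientation: [-1.856, 2.532, -0.009]
force: [-6.5, -2.4, 22.9]
gripper_width: 10.9
grip_force: 63.2
```

```bash
python3 -c "
from h import *
to();print(robot.get_state()['wrist_torque'])"
```

```text
t 20.23 pos [483.7 -56.7 129.6] yaw -107.5 zaxis [ 0.005 -0.003 -1.   ] F [-6.5 -2.4 22.9] q [ 17. -15. -23.   0. -81. -35.] w 10.9
[-0.62743085  2.52986675  0.00698789]
```

Turned 90° at 20–23 N, and the plug has stopped deepening. I ease off the push before letting go.

step_arm(
  motion="0 0 -0.001 0 0 0 -1;0 0 -0.001 0 0 0 -1;0 0 -0.0005 0 0 0 -1;0 0 0 0 0 0 -1",
)

```text
time: 20.72
tcp_pos: [483.5, -56.6, 129.6]
orientation: [-1.856, 2.533, -0.007]
force: [0.3, -3.5, 11.9]
gripper_width: 11.0
grip_force: 61.4
```

step_arm(
  motion="0 0 -0.001 0 0 0 -1;0 0 -0.0007 0 0 0 -1;0 0 0 0 0 0 -1;0 0 0 0 0 0 -1",
)

```text
time: 21.22
tcp_pos: [483.4, -56.6, 129.7]
orientation: [-1.856, 2.534, -0.006]
force: [4.6, -5.0, 3.8]
gripper_width: 11.1
grip_force: 60.2
```

step_arm(
  motion="0.0005 -0.0008 0 0 0 0 -1;0 0 0 0 0 0 -1;0 0 0 0 0 0 -0.6;0 0 0 0 0 0 -0.4;0 0 0 0 0 0 -0.2;0 0 0 0 0 0 0;0 0 0 0 0 0 0",
)

```text
time: 22.1
tcp_pos: [482.9, -56.0, 128.7]
orientation: [1.857, -2.534, -0.0]
force: [-0.1, -0.0, 0.4]
gripper_width: 42.7
grip_force: 0.0
```

step_arm(
  motion="0 0 -0.01 0 0 0 0;0 0 -0.02 0 0 0 0;0 0 -0.03 0 0 0 0;0 0 -0.04 0 0 0 0;0 0 -0.04 0 0 0 0;0 0 0 0 0 0 0;0 0 0 0 0 0 0",
)

```text
time: 22.98
tcp_pos: [482.8, -55.9, 268.6]
orientation: [-1.857, 2.534, 0.001]
force: [0.0, -0.2, -0.6]
gripper_width: 42.7
grip_force: 0.0
```

step_arm(
  motion="0.06 0 0 0 0 0 0;0.06 0 0 0 0 0 0;0.06 0 0 0 0 0 0;0 0 0 0 0 0 0;0 0 0 0 0 0 0",
)

```text
time: 23.6
tcp_pos: [428.4, -227.7, 267.8]
orientation: [1.855, -2.534, -0.002]
force: [0.6, 0.4, 0.2]
gripper_width: 42.7
grip_force: 0.0
```

```bash
python3 - <<'E'
from h import *
for n in('side','top'): grab(n,n+'4')
to()
S,T=load('side4'),load('top4')
g=T['img'].astype(float).max(2)
for th in(65,80):
    m=np.zeros(g.shape,np.uint8);m[208:236,320:356]=g[208:236,320:356]<th
    n,l,st,ce=cv2.connectedComponentsWithStats(m)
    if n<2: continue
    i=1+np.argmax(st[1:,4]);m=(l==i).astype(np.uint8)
    M=cv2.moments(m,True);cx,cy=M['m10']/M['m00'],M['m01']/M['m00'];a=.5*np.arctan2(2*M['mu11'],M['mu20']-M['mu02']);d=9*np.array([np.cos(a),np.sin(a)])
    A=onz(T,(cx,cy)-d,137);B=onz(T,(cx,cy)+d,137);print(th,M['m00'],onz(T,(cx,cy),137),np.degrees(np.arctan2(*(A-B)[1::-1])))
cv2.imwrite('pics/g4.png',np.hstack([cv2.resize(S['img'][185:285,285:385,::-1],(400,400),interpolation=cv2.INTER_CUBIC),cv2.resize(T['img'][185:270,295:380,::-1],(400,400),interpolation=cv2.INTER_CUBIC)]))
E
```

```text
t 23.70 pos [ 428.9 -226.8  268.2] yaw -107.5 zaxis [-0.001  0.    -1.   ] F [ 0.2 -0.1 -0.5] q [ -4. -15.  -9.  -0. -96. -13.] w 42.7
```

View pics/g4.png

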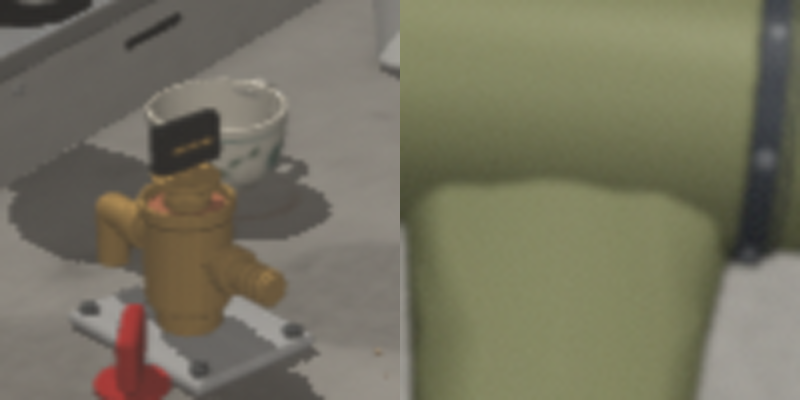

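The side view shows the plug in the barrel with its handle across the pipe. The arm blocks the top view. I check the height and angle from the side view.

```bash
python3 - <<'E'
from h import *
S=load('side4');g=S['img'].astype(int).max(2)
m=np.zeros(g.shape,np.uint8);m[208:232,318:344]=g[208:232,318:344]<75
n,l,st,ce=cv2.connectedComponentsWithStats(m);i=1+np.argmax(st[1:,4]);ys,xs=np.nonzero(l==i);print(ce[i],st[i])
print([(int(x),int(ys[xs==x].min()),int(ys[xs==x].max())) for x in np.unique(xs)])
for b in(45.6,50,58):
    ax=lambda z:np.array([483.5,-56,b+z])
    print(b,'body centre',proj(S,ax(77)))
    for th in(72.5,):
        d=np.array([np.cos(np.radians(th)),np.sin(np.radians(th)),0])*23
        for z in(92,62):print(z,proj(S,ax(z)+d).round(1),proj(S,ax(z)-d).round(1))
E
```

```text
[330.75980392 220.40196078] [322 213  18  16 204]
[(322, 226, 227), (323, 217, 227), (324, 217, 228), (325, 217, 228), (326, 216, 228), (327, 216, 228), (328, 215, 227), (329, 215, 227), (330, 215, 227), (331, 214, 226), (332, 214, 226), (333, 214, 226), (334, 213, 225), (335, 213, 225), (336, 213, 224), (337, 213, 224), (338, 213, 224), (339, 214, 223)]
45.6 body centre [331.34202692 219.57660563]
92 [323.2 216.1] [339.  210.7]
62 [323.5 228.5] [339.2 223. ]
50 body centre [331.30516332 217.76219848]
92 [323.2 214.2] [339.  208.9]
62 [323.5 226.7] [339.2 221.2]
58 body centre [331.23779944 214.44866668]
92 [323.1 210.8] [339.  205.6]
62 [323.4 223.4] [339.1 217.9]
```

The measurement matches the seated state: the lower end is at z≈45 and the handle is square to within pixel accuracy. Handing in.

```bash
python3 -c "
from plant import robot
print(robot.finish_job())"
```

```text
the job is handed in; nothing more can be done
None
```

The plug is seated in the tap with its handle square across the pipe: it was turned 90° at about 18–24 N, and after release it stayed down with its lower end at z≈45 mm; the job was handed in at about 24 s, and no verdict was shown.

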